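# Turn a medicine pack in the UV lamp stand and hold the lamp dial at step three

### The job

One narrow side of the small medicine pack in the UV lamp stand has been treated: slide the jaw open, turn the pack a quarter turn, upright, so that one of its broad sides faces the lamp, and push the jaw snug against it again so that the pack sits flat in the middle of the jaws. Then turn the dial on the separate switch box clockwise past its first and second clicks to the third and keep it there: it springs back if let go, so finish while holding it at the third step. Leave the other things on the desk where they stand.

Things in the scene. Friction and masses are not known exactly. Their poses are not given: they have to be found in the camera images.
- uv_stand: Fixed white base plate, 205 x 215 mm, x -45 to +160, y -145 to +70 mm, its top 8 mm above the desk, with lamp and clamp. Origin on the desk under the clamp; x points to the lamp, y to the fixed jaw, z up. The sliding jaw comes from the -y side. The middle line of the jaws is y's axis (x = 0).
- fixed_jaw (a point): Middle of the fixed aluminium jaw's clamping face, at x 0, y +45 mm of the stand, 20 mm above the desk. The face looks to the stand's -y, is 64 mm wide, and its top is 33 mm above the desk.
- lamp (a point): Middle of the lamp's window, at x +110 mm of the stand, 62 mm above the desk, behind a wire guard; the lamp looks to the stand's -x, at the pack. Its white upright housing is 146 mm wide and 36 mm deep, its top 106 mm above the desk.
- jaw (a joint): Sliding jaw, m; moves along the stand's y, stays where left (about 3 N friction). Gap between the jaw faces = 35 mm + this value; 0.070 = fully open (105 mm gap), about 0.033 = shut on the pack's 68 mm width. Starts loosely beside the pack, 0.013 to 0.023. Opening goes to the stand's -y. 60 mm wide, jaw top 33 mm above the desk; behind it a carriage, top 22 mm, to 72 mm behind the face.
- jaw_handle (a point): Black upright square post, 16 x 16 mm, on the sliding jaw's carriage, its axis 58 mm behind the jaw's face. This point is on the post's axis, 65 mm above the desk; the post stands from 22 to 76 mm above the desk. Pinch it and slide it along the stand's y. Axes as the stand's.
- pack: White and teal medicine pack, a rigid box 40 x 68 x 74 mm (x, y, z), about 0.12 kg; origin at the centre of its underside, z up. Broad sides (68 x 74 mm) look along its +x and -x, narrow sides (40 x 74 mm) along +y and -y. Starts upright on the base plate between the jaws, a narrow side to the lamp. Either broad side may face the lamp.
- timer: Fixed white switch box, 120 x 110 mm, its top 42 mm above the desk; origin on the desk under its centre and the dial's axis, z up. On top: the dial, marks 45 mm from its axis (a bar at rest, then one, two, three dots for the steps), and a small roller guide at its +x edge, up to 52 mm above the desk.
- dial_grip (a point): Point on the dial's vertical axis at grip height, 74 mm above the desk. The dial is a 58 mm grey disc with an upright black bar, 46 mm long, 14 mm thick, from 53 to 87 mm above the desk: pinch it across the 14 mm. This point's x axis lies along the bar and turns with it; the bar's white-striped pointer end is at -x.
- dial (a joint): Dial angle, rad, growing clockwise seen from above. 0 = rest; clicks (steps) at 0.4, 0.8 and 1.2 (third); hard stop at 1.28. A spring (0.12 Nm at rest, 0.2 Nm at the third step) drives it back to 0, and a bump of up to about 0.06 Nm more precedes each step; the clicks do not hold it.
- vial_e: Amber medicine vial with white cap, 42 mm across, 86 mm tall. Bystander, not to be moved; origin at the centre of its underside.
- box_cream: Cream and green medicine box, 40 x 50 mm, 70 mm tall. Bystander, not to be moved; origin at the centre of its underside.
- vial_d: Small amber medicine vial with white cap, 34 mm across, 64 mm tall, between stand and switch box. Bystander, not to be moved; origin at the centre of its underside.
- temp_logger: Dark flat handheld temperature logger, 118 x 66 x 16 mm, lying on the desk. Bystander, not to be moved; origin at the centre of its underside.
- dropper_2: White dropper bottle, 38 mm across, 106 mm tall. Bystander, not to be moved; origin at the centre of its underside.
Not all that is in view belongs to the job. Leave any yellow look-alike of the pack alone.

How it is judged:
By the outcome, as a careful person would: the job done as asked, in the order asked, and still so for the second after the job is handed in, while the arm keeps its last pose, push and grip.
It also fails if it takes over 64 s, if anything falls off the work surface, if the arm or the gripper's body presses on something with over 40 N, if the wrist force passes 120 N, or if a joint passes its speed limit or range.

### The arm

A 7-joint arm with a two-finger parallel gripper is mounted at the origin on a cart in front of the work surface, level with it; the furniture and walls round the work are solid. World frame = base frame: x ahead of the robot, y to its left, z up, the work surface at z = 0. Lengths are in m, angles in rad, forces in N, time in s.
With the tool pointing down it reaches from about 0.425 to 0.925 m from the base axis. Payload 6.8 kg.
Tool frame: the origin (TCP) lies between the finger pads; the fingertips stand 17 mm ahead of it and the grasp point (between the pads) lies 2 mm behind it; z points along the fingers, y is the direction in which the jaws open and shut (so a half turn about z gives the same grasp; the last joint's range is limited). The gripper opens to 85 mm and grips with 20 to 120 N. Pads are 22 mm wide; open, the fingers measure 114 mm over their backs; the gripper's body (76 mm by 85 mm) begins 54 mm behind the grasp point. The pads swing forward as they close: fully open they stand 13 mm farther back than shut.
Start: joints at [-1.332, 0.477, 0.022, 1.555, -0.011, 1.109, -0.083], TCP at [0.229, 0.635, 0.248] pointing down, gripper open.
Joint ranges: [-2.96, 2.96], [-0.34, 2.1], [-1.41, 1.46], [0.24, 2.44], [-1.37, 4.51], [0.17, 1.92], [-2.96, 2.96]. Speed limits (rad/s): [2.39, 2.39, 3.14, 3.14, 3.14, 3.14, 3.14].

### API

Orientations are given as a unit quaternion [w, x, y, z].
In Python, from station import bot gives the robot as it stands. The module is installed in compiled form; this text tells all that it offers.
- The arm moves only by the tool carry_out, never from a script. Its argument "moves" is a list of rows, each a list of 3 entries, a list of its own where there are three numbers: the turn, a rotation vector about the tool's x, y, z in degrees, then the shift along the tool's x, y, z in cm, then the finger opening in cm, from 0 to 8.54. A call has 1 to 5 rows; each row is the pose to reach, as a shift and turn from the pose commanded when the call began, along the tool's axes at that moment; what a row does not reach only later rows make up. A row lasts 1/8 s, in which the tool goes at most 62.5 mm and 10.7 degrees, less where a joint would pass 70% of its speed; a pose out of reach is approached as far as the arm can. A call with a gripper value outside its range is refused whole. The fingers move at their own pace and stop on an object; "newtons" is the grip in N (left out, the last holds). Time passes only in rows, so rows that repeat a pose let the fingers close. It gives the time, the measured TCP pose, the force and the opening at its end, in the units of the state.
- bot.get_obs(): the state, without advancing time (a new reading comes with each control period).
- bot.read_camera(name): name is "scene" or "top"; returns the picture (480x640x3 uint8, red, green, blue); there is no depth.
- bot.camera_info(name): a dict with "vertical_fov" (degrees; the focal length in pixels is half the picture's height over the tangent of half this angle, whatever the lens; pixels are square), "cx", "cy" (the principal point, pixels), "position" and "attitude" of the camera in the world. Camera axes: x right, y up, looking along -z (the intrinsics and any distortion apply to the point x, -y, -z); pixel columns grow to the right and rows downward; lengths in m; the calibration is good to about 2 mm. A picture is of the moment at which its call begins. camera_info takes no time and is no camera call.
- bot.hand_in(): hands the job in, once; it reports no verdict.
Trained networks look in the newest picture that a camera, given by its name, has taken for a name from the list of things; names that differ only in an ending like _2 or _b are one class to them, and where a whole thing is asked for, a point or a joint stands for the part that bears it (a point fixed in the world has none). Each returns a list of dicts, best first, with "score" (0 to 1); they miss things now and then, are a little off and sometimes report something else, mostly with a low value. They report only what shows in the picture. A call takes as long as a camera call. They do not tell look-alikes from the thing itself.
- bot.silhouettes(label, camera): "region" (480x640 bool, what is visible of it) and "location" ([column, row] in pixels, amid what is visible of it).
The state is a dict: "t": time; "q": joint angles; "joint_vel": joint speeds; "joint_torque": joint torques, N m; "eef_pos": TCP position; "tool_rot": TCP orientation; "contact_force": force on the tool from outside, world axes, zero at the start; "torque": the same for the moment, N m; "gripper_width": opening from 0.0 (shut) to 1.0 (fully open).
Only numpy, scipy, OpenCV 4.12 (cv2) and the standard library are available. Lean on these libraries where they do the work, as an engineer would, in place of code of your own. Each camera call takes 0.05 s, during which the arm holds its last target. There are 200 camera calls.

## Working session

There is one attempt and no reset: what is moved stays moved. The work goes in short steps, Python scripts to look and compute and a tool call to move; the robot and the scene stay as the last step left them, time stands still between calls to the robot, and variables do not carry over. Pictures are saved under pics/ and viewed, about 8 in all and at most 12, crops included, and the job is handed in when it is done.

Besides the shell and the picture viewer there is one more tool, called after "Call:" by a JSON object that holds its "op" and its "data", one argument or row to a line. carry_out: Moves the arm, as the interface text tells. Its arguments: {"type":"object","properties":{"moves":{"type":"array"},"newtons":{"type":"number"}},"required":["moves"]}

```bash
mkdir -p pics
python3 - <<'E'
from station import bot
import cv2
o=bot.get_obs()
print({k:(o[k]) for k in('t','q','eef_pos','tool_rot','contact_force','gripper_width')})
for c in('scene','top'):
    print(c,bot.camera_info(c)); cv2.imwrite(f'pics/{c}0.png',bot.read_camera(c)[:,:,::-1])
E
```

```text
{'t': 0.0, 'q': array([-1.33212428,  0.4777932 ,  0.02236666,  1.55643896, -0.01153499,
        1.10928557, -0.08306986]), 'eef_pos': array([0.2292383 , 0.63429616, 0.24733609]), 'tool_rot': array([-9.84127982e-05,  1.72512441e-01,  9.85006929e-01, -8.93021267e-04]), 'contact_force': array([ 0.46019015, -0.57927965,  0.39195161]), 'gripper_width': 1.0050054010294107}
scene {'vertical_fov': 42.84545562997587, 'cx': 327.67494953758455, 'cy': 238.95649652352898, 'position': array([-0.47708458,  0.90607287,  1.15547849]), 'attitude': array([-0.36225511, -0.17632021,  0.40016071,  0.82313658])}
top {'vertical_fov': 57.02064193091923, 'cx': 324.4823169355997, 'cy': 244.07861940817173, 'position': array([ 0.32177118, -0.01574606,  1.21190105]), 'attitude': array([ 0.71483059,  0.076938  , -0.07365051, -0.69113918])}
```

View pics/scene0.png

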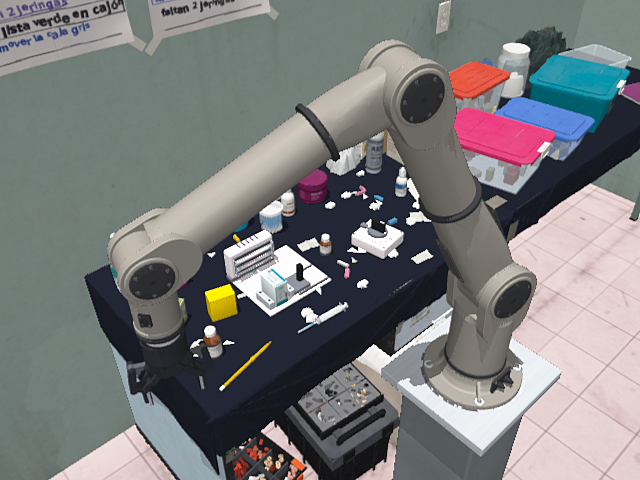

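View pics/top0.png

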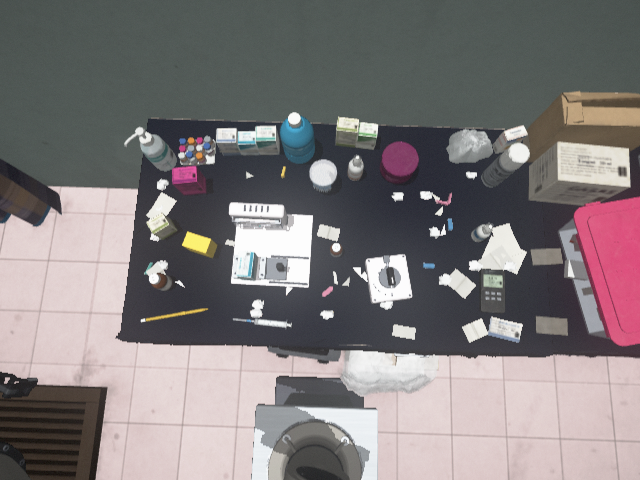

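The arm starts clear of the work. The stand is at about (270,250) in top with the fixed jaw on its left, the timer at (388,278), and the yellow look-alike at (200,244). Next I'll run the detectors and take enlarged crops.

```bash
cat > h.py <<'E'
import numpy as np,cv2
from station import bot
from scipy.spatial.transform import Rotation as R
def cam(c):
    i=bot.camera_info(c); q=np.array(i['attitude']); f=240/np.tan(np.radians(i['vertical_fov'])/2)
    M=R.from_quat(q[[1,2,3,0]]).as_matrix()@np.diag([1,-1,-1])
    return np.array([[f,0,i['cx']],[0,f,i['cy']],[0,0,1]]),M,np.array(i['position'])
def proj(c,P):
    K,M,p=cam(c); v=(np.atleast_2d(P)-p)@M@K.T; return v[:,:2]/v[:,2:]
def unproj(c,uv,z):
    K,M,p=cam(c); uv=np.atleast_2d(uv).astype(float)
    d=(np.c_[uv,np.ones(len(uv))]@np.linalg.inv(K).T)@M.T
    return p+d*((z-p[2])/d[:,2])[:,None]
E
python3 - <<'E'
from h import *
for c in('top','scene'):
    im=bot.read_camera(c)
    for n in('uv_stand','pack','jaw','jaw_handle','timer','dial_grip','vial_d'):
        r=bot.silhouettes(n,c)
        for s in r[:2]:
            m=s['region'].astype(np.uint8); 
            rc=cv2.minAreaRect(np.argwhere(m)[:,::-1].astype(np.float32)) if m.any() else None
            print(c,n,round(s['score'],2),np.round(s['location'],1),m.sum(),rc and cv2.boxPoints(rc).round(0).tolist())
    a=im[195:310,220:420] if c=='top' else im[210:325,215:415]
    cv2.imwrite(f'pics/{c}1.png',cv2.resize(a,None,fx=4,fy=4,interpolation=cv2.INTER_CUBIC)[:,:,::-1])
o=bot.get_obs(); print('tcp',proj('top',o['eef_pos']),proj('scene',o['eef_pos']))
E
```

```text
top uv_stand 0.64 [272.9 241.5] 5672 [[225.0, 284.0], [229.0, 201.0], [314.0, 206.0], [309.0, 289.0]]
top pack 0.75 [247.3 265.3] 537 [[235.0, 279.0], [239.0, 250.0], [259.0, 253.0], [254.0, 282.0]]
top pack 0.59 [200.7 245.7] 604 [[181.0, 247.0], [188.0, 230.0], [219.0, 242.0], [212.0, 260.0]]
top jaw 0.94 [273.7 270.2] 619 [[258.0, 279.0], [260.0, 255.0], [288.0, 258.0], [285.0, 282.0]]
top jaw_handle 0.73 [272.5 267.7] 609 [[258.0, 279.0], [260.0, 257.0], [287.0, 259.0], [286.0, 281.0]]
top timer 0.65 [388.2 277.9] 1868 [[364.0, 259.0], [405.0, 253.0], [412.0, 298.0], [371.0, 304.0]]
top dial_grip 0.68 [387.4 276.7] 397 [[378.0, 267.0], [400.0, 267.0], [400.0, 288.0], [378.0, 288.0]]
top dial_grip 0.61 [161.9 283.8] 306 [[146.0, 283.0], [153.0, 269.0], [175.0, 280.0], [168.0, 294.0]]
top vial_d 0.81 [159.6 280.8] 311 [[147.0, 284.0], [152.0, 270.0], [175.0, 278.0], [169.0, 293.0]]
top vial_d 0.53 [335.2 247.7] 155 [[327.0, 247.0], [339.0, 241.0], [345.0, 253.0], [333.0, 259.0]]
scene uv_stand 0.82 [267.6 268.6] 4552 [[211.0, 264.0], [257.0, 213.0], [331.0, 278.0], [285.0, 330.0]]

[... 275 characters left out ...]
.0], [289.0, 297.0]]
scene jaw_handle 0.73 [297.9 279.7] 435 [[279.0, 270.0], [301.0, 261.0], [311.0, 288.0], [289.0, 296.0]]
scene jaw_handle 0.4 [264.6 269.9] 4322 [[211.0, 265.0], [255.0, 214.0], [330.0, 278.0], [286.0, 329.0]]
scene timer 0.63 [377.9 236.5] 1408 [[347.0, 243.0], [362.0, 211.0], [406.0, 232.0], [392.0, 263.0]]
scene dial_grip 0.51 [376.2 228.2] 303 [[365.0, 233.0], [372.0, 216.0], [390.0, 224.0], [383.0, 241.0]]
scene vial_d 0.7 [326.7 245.5] 202 [[320.0, 233.0], [330.0, 233.0], [330.0, 255.0], [320.0, 255.0]]
scene vial_d 0.62 [213.2 343.3] 447 [[199.0, 329.0], [214.0, 323.0], [226.0, 354.0], [211.0, 360.0]]
tcp [[ 13.75020295 374.11408821]] [[175.73145376 391.95102418]]
```

View pics/top1.png

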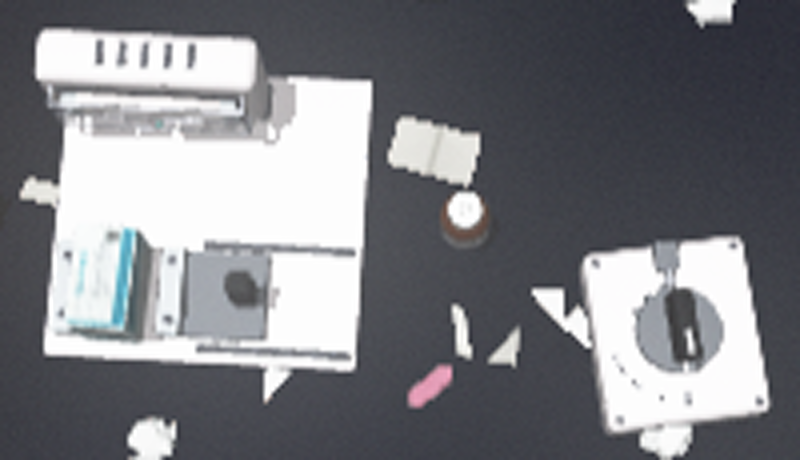

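View pics/scene1.png

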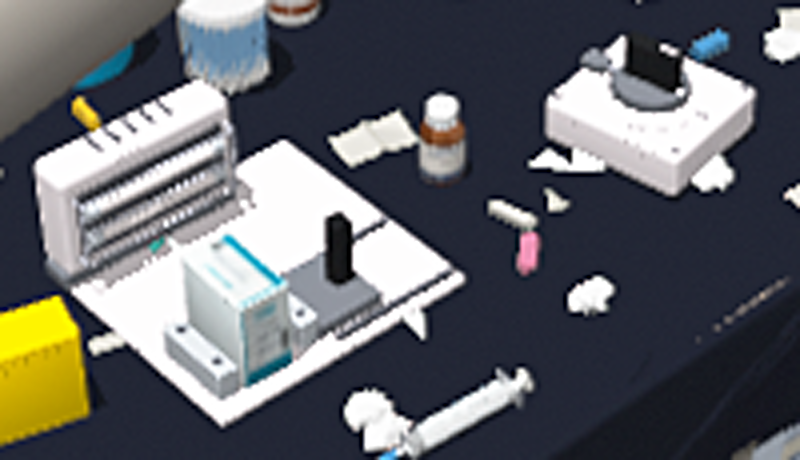

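```bash
cat > fit.py <<'E'
from h import *
from scipy.optimize import least_squares
T=lambda a:np.array(a)/4+[220,195]-.375
S=lambda a:np.array(a)/4+[215,210]-.375
def fit(obs,x0):
    def loc(p,L): 
        c,s=np.cos(p[2]),np.sin(p[2]); L=np.array(L,float)
        return np.r_[p[0]+c*L[0]-s*L[1],p[1]+s*L[0]+c*L[1],L[2]]
    f=lambda p:np.concatenate([(proj(c,loc(p,L))[0]-uv) for c,L,uv in obs])
    r=least_squares(f,x0,loss='soft_l1'); 
    print(r.x.round(4),'yaw deg',np.degrees(r.x[2]).round(2)); print(r.fun.reshape(-1,2).round(1).tolist()); return r.x
if __name__=='__main__':
    st=[('top',(.16,-.145,.008),T((372,80))),('top',(-.045,-.145,.008),T((356,371))),('top',(-.045,.07,.008),T((44,355))),
        ('scene',(-.045,-.145,.008),S((465,277))),('scene',(.16,-.145,.008),S((283,140))),('scene',(-.045,.07,.008),S((222,427)))]
    s=fit(st,[.4,.1,0])
    tm=[('top',(.06,.055,.042),T((583,252))),('top',(.06,-.055,.042),T((740,238))),('top',(-.06,-.055,.042),T((770,408))),('top',(-.06,.055,.042),T((607,432))),
        ('scene',(.06,.055,.042),S((548,97))),('scene',(-.06,-.055,.042),S((755,92))),('scene',(-.06,.055,.042),S((675,150)))]
    t=fit(tm,[.4,-.15,0])
    print('pack top', unproj('top',T((100,277)),.082),'post top',unproj('top',T((241,288)),.076),unproj('scene',S((340,218)),.076),'dial top',unproj('top',T((686,322)),.087))
    print('vials',unproj('top',T((465,209)),.064), unproj('top',T([(72,228),(140,233),(134,335),(62,325)]),.082).round(3))
E
python3 fit.py
```

```text
[ 0.5078  0.1784 -0.0123] yaw deg -0.7
[[-0.3, 0.2], [-0.2, -0.3], [-0.6, 0.1], [0.4, -0.2], [0.1, 0.1], [0.2, -1.1]]
[ 0.49   -0.1796  0.1533] yaw deg 8.78
[[-0.4, 0.2], [0.7, -1.1], [0.4, 0.7], [-0.1, -0.3], [-1.6, 0.3], [0.9, -0.6], [-0.1, 3.0]]
pack top [[0.50703739 0.19882063 0.082     ]] post top [[0.50386808 0.10774893 0.076     ]] [[0.50691942 0.10874324 0.076     ]] dial top [[ 0.48966375 -0.17995619  0.087     ]]
vials [[ 0.56378271 -0.03660983  0.064     ]] [[0.539 0.219 0.082]
 [0.537 0.175 0.082]
 [0.47  0.174 0.082]
 [0.475 0.221 0.082]]
```

```bash
cat > go.py <<'E'
import sys
from h import *
st=(.5078,.1784,-.0123); tm=(.49,-.1796,.1533)
def W(f,x,y): c,s=np.cos(f[2]),np.sin(f[2]); return np.array([f[0]+c*x-s*y,f[1]+s*x+c*y])
def plan(pos,yaw,p=None,q=None):
    """tool-frame turn (deg) and shift (cm) to put the TCP at pos, pointing down, tool y at world angle yaw (deg)"""
    o=bot.get_obs(); p=o['eef_pos'] if p is None else p; q=o['tool_rot']
    A=R.from_quat(q[[1,2,3,0]]); a=np.radians(yaw); y=np.array([np.cos(a),np.sin(a),0]); z=np.array([0,0,-1.]); x=np.cross(y,z)
    B=R.from_matrix(np.c_[x,y,z])
    if (B.inv()*A).magnitude()>np.pi/2+.2: print('far turn')
    print('turn',np.degrees((A.inv()*B).as_rotvec()).round(2),'shift cm',((A.inv().apply(np.array(pos)-p))*100).round(2))
def show():
    o=bot.get_obs(); y=R.from_quat(o['tool_rot'][[1,2,3,0]]).as_matrix()
    print('t',round(o['t'],2),'tcp',o['eef_pos'].round(4),'yaw',np.degrees(np.arctan2(y[1,1],y[0,1])).round(2),'zdir',y[:,2].round(3),'F',o['contact_force'].round(1),'M',o['torque'].round(2),'w',round(o['gripper_width'],3))
E
python3 - <<'E'
from go import *
show(); post=W(st,-.001,-.070); print(post)
plan([.37,.37,.247],89.3); plan([*post,.20],89.3)
E
```

```text
t 0.9 tcp [0.2294 0.6348 0.2483] yaw 70.13 zdir [-0. -0. -1.] F [ 0.7 -0.2  0.3] M [-0.04  0.01 -0.06] w 1.0
[0.5059391  0.10841759]
turn [ -0.    -0.   -19.17] shift cm [-22.22 -20.13   0.13]
turn [ -0.    -0.   -19.17] shift cm [-43.9  -40.11   4.83]
```

Call:
{"op": "carry_out", "data": {
  "moves": [
    [[0,0,-9.6],[-4.4,-4.0,0],5.0],
    [[0,0,-19.2],[-8.8,-8.0,0],5.0],
    [[0,0,-19.2],[-13.2,-12.0,0],5.0],
    [[0,0,-19.2],[-17.6,-16.0,0],5.0],
    [[0,0,-19.2],[-22.0,-20.0,0],5.0]
  ],
  "newtons": 60
}}

```text
t: 1.52
eef_pos: [0.3692, 0.3702, 0.2486]
tool_rot: [0.0, 0.006, 1.0, 0.0]
contact_force: [1.0, 0.3, 1.1]
gripper_width: 0.583
```

Run:
```python
from go import *
show(); plan([*W(st,-.001,-.070),.20],89.3)
```

```text
t 1.52 tcp [0.3692 0.3702 0.2486] yaw 89.32 zdir [ 0.001  0.001 -1.   ] F [1.  0.3 1.1] M [ 0.01 -0.07 -0.01] w 0.583
turn [0.04 0.03 0.02] shift cm [-13.98 -26.02   4.85]
```

Tracking is accurate. Next I'll move above the post.

Call:
{"op": "carry_out", "data": {
  "moves": [
    [[0,0,0],[-2.8,-5.3,0],5.0],
    [[0,0,0],[-5.6,-10.6,1.0],5.0],
    [[0,0,0],[-8.4,-15.9,2.0],5.0],
    [[0,0,0],[-11.2,-21.0,3.5],5.0],
    [[0,0,0],[-13.9,-26.0,4.8],5.0]
  ]
}}

```text
t: 2.15
eef_pos: [0.5051, 0.1086, 0.2003]
tool_rot: [0.0, 0.006, 1.0, 0.0]
contact_force: [0.2, 0.4, 0.0]
gripper_width: 0.584
```

Run:
```python
from go import *
im=bot.read_camera('scene'); im2=bot.read_camera('top')
show(); plan([*W(st,-.001,-.070),.062],89.3)
a=cv2.resize(im[200:330,190:390],None,fx=3,fy=3,interpolation=cv2.INTER_CUBIC)
cv2.imwrite('pics/s2.png',a[:,:,::-1])
```

```text
t 2.25 tcp [0.506  0.1032 0.1995] yaw 88.75 zdir [-0.    -0.003 -1.   ] F [-1.2  0.3  0.1] M [ 0.01  0.08 -0.02] w 0.591
turn [-0.2  -0.01 -0.55] shift cm [1.000e-02 5.700e-01 1.374e+01]
```

View pics/s2.png

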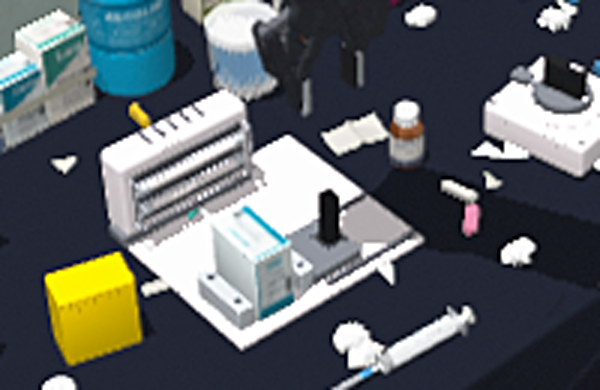

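The gripper hangs about 12 cm above the scene, near the post, and nothing has been disturbed. A 5 mm swing remains from the fast move, so I'll descend partway and let it settle.

Call:
{"op": "carry_out", "data": {
  "moves": [
    [[0,0,0],[0,0,2.5],5.0],
    [[0,0,0],[0,0,5.5],5.0],
    [[0,0,0],[0,0,7.5],5.0],
    [[0,0,0],[0,0,8.5],5.0],
    [[0,0,0],[0,0,8.5],5.0]
  ]
}}

```text
t: 2.88
eef_pos: [0.5041, 0.1106, 0.1151]
tool_rot: [-0.0, 0.006, 1.0, -0.0]
contact_force: [-0.3, -0.6, 0.6]
gripper_width: 0.585
```

Run:
```python
from go import *
show(); plan([*W(st,-.001,-.070),.062],89.3)
```

```text
t 2.88 tcp [0.5041 0.1106 0.1151] yaw 89.34 zdir [-0.001 -0.    -1.   ] F [-0.3 -0.6  0.6] M [ 0.02 -0.04  0.05] w 0.585
turn [-0.01 -0.04  0.04] shift cm [-0.19 -0.21  5.31]
```

Call:
{"op": "carry_out", "data": {
  "moves": [
    [[0,0,0],[-0.2,-0.2,2.5],5.0],
    [[0,0,0],[-0.2,-0.2,4.5],5.0],
    [[0,0,0],[-0.2,-0.2,5.3],5.0],
    [[0,0,0],[-0.2,-0.2,5.3],1.0],
    [[0,0,0],[-0.2,-0.2,5.3],1.0]
  ],
  "newtons": 40
}}

```text
t: 3.5
eef_pos: [0.507, 0.1088, 0.0633]
tool_rot: [0.001, 0.006, 1.0, 0.0]
contact_force: [-2.2, -0.9, 8.6]
gripper_width: 0.174
```

Call:
{"op": "carry_out", "data": {
  "moves": [
    [[0,0,0],[0,0,0],1.0],
    [[0,0,0],[0,0,0],1.0]
  ]
}}

```text
t: 3.75
eef_pos: [0.5069, 0.1088, 0.0633]
tool_rot: [0.001, 0.006, 1.0, 0.0]
contact_force: [-1.2, 0.8, 6.7]
gripper_width: 0.181
```

Run:
```python
from go import *
show(); plan([*W(st,-.001,-.070),.062],89.3)
```

```text
t 3.75 tcp [0.5069 0.1088 0.0633] yaw 89.33 zdir [ 0.002  0.001 -1.   ] F [-1.2  0.8  6.7] M [ 0.15  0.37 -0.09] w 0.181
turn [0.06 0.09 0.03] shift cm [ 0.1  -0.04  0.13]
```

Call:
{"op": "carry_out", "data": {
  "moves": [
    [[0,0,0],[0,-1.0,0],1.0],
    [[0,0,0],[0,-2.3,0],1.0],
    [[0,0,0],[0,-3.6,0],1.0],
    [[0,0,0],[0,-4.6,0],1.0],
    [[0,0,0],[0,-4.8,0],1.0]
  ]
}}

```text
t: 4.38
eef_pos: [0.5061, 0.0606, 0.0633]
tool_rot: [0.001, 0.006, 1.0, 0.001]
contact_force: [-3.1, 4.1, 7.0]
gripper_width: 0.179
```

Call:
{"op": "carry_out", "data": {
  "moves": [
    [[0,0,0],[0,0,0],1.0],
    [[0,0,0],[0,0,0],4.5],
    [[0,0,0],[0,0,0],4.5],
    [[0,0,0],[0,0,-1.5],5.5],
    [[0,0,0],[0,0,-5.0],7.0]
  ]
}}

```text
t: 5.0
eef_pos: [0.5047, 0.0601, 0.1124]
tool_rot: [-0.001, 0.006, 1.0, -0.0]
contact_force: [1.2, -1.2, -0.3]
gripper_width: 0.814
```

Run:
```python
from go import *
im=bot.read_camera('top')
for s in bot.silhouettes('pack','top')[:2]: print(s['score'],s['location'])
show(); plan([.507,.1985,.125],89.3)
cv2.imwrite('pics/t3.png',cv2.resize(im[195:310,220:360],None,fx=5,fy=5,interpolation=cv2.INTER_CUBIC)[:,:,::-1])
```

```text
0.7 [247.5, 268.3]
0.59 [200.0, 245.1]
t 5.1 tcp [0.5082 0.0606 0.116 ] yaw 89.3 zdir [ 0.006  0.002 -1.   ] F [ 1.4 -0.3 -0. ] M [ 0.03 -0.06 -0.03] w 0.817
turn [0.09 0.35 0.  ] shift cm [ 0.28 13.79 -0.88]
```

View pics/t3.png

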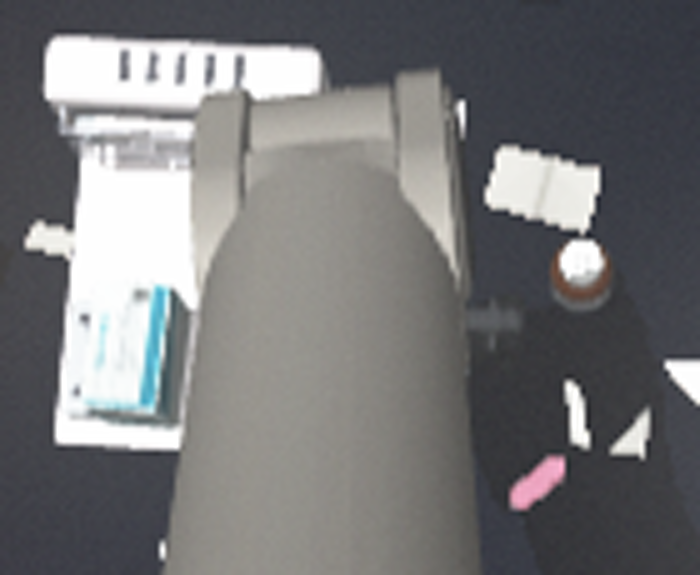

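The jaw is fully open (j about 0.070) and the pack is still upright and unmoved at about (247,268). Now I'll go over the pack.

Call:
{"op": "carry_out", "data": {
  "moves": [
    [[0,0,0],[0,1.0,-1.8],7.5],
    [[0,0,0],[0.1,5.0,-2.5],7.5],
    [[0,0,0],[0.1,9.5,-2.5],7.5],
    [[0,0,0],[0.1,13.0,-2.0],7.5],
    [[0,0,0],[0.1,13.8,-1.5],7.5]
  ]
}}

```text
t: 5.72
eef_pos: [0.506, 0.2012, 0.1274]
tool_rot: [0.0, 0.004, 1.0, 0.001]
contact_force: [-0.4, -0.4, -0.4]
gripper_width: 0.879
```

Call:
{"op": "carry_out", "data": {
  "moves": [
    [[0,0,0],[0,0,0],7.5],
    [[0,0,0],[0,0,0],7.5]
  ]
}}

```text
t: 5.98
eef_pos: [0.5065, 0.1964, 0.1273]
tool_rot: [-0.0, 0.007, 1.0, -0.0]
contact_force: [-0.3, 0.3, 0.5]
gripper_width: 0.881
```

Run:
```python
from go import *
show(); plan([.506,.198,.068],89.3)
```

```text
t 5.97 tcp [0.5065 0.1964 0.1273] yaw 89.2 zdir [-0.    -0.001 -1.   ] F [-0.3  0.3  0.5] M [-0.03 -0.01 -0.07] w 0.881
turn [-0.06 -0.01 -0.1 ] shift cm [0.05 0.17 5.93]
```

Call:
{"op": "carry_out", "data": {
  "moves": [
    [[0,0,0],[0,0,1.5],7.5],
    [[0,0,0],[0,0,3.5],7.5],
    [[0,0,0],[0,0,5.3],7.5],
    [[0,0,0],[0,0,5.9],7.5],
    [[0,0,0],[0,0,5.9],5.0]
  ],
  "newtons": 25
}}

```text
t: 6.6
eef_pos: [0.5062, 0.198, 0.0678]
tool_rot: [-0.0, 0.006, 1.0, -0.0]
contact_force: [-0.8, -0.1, 0.2]
gripper_width: 0.686
```

Call:
{"op": "carry_out", "data": {
  "moves": [
    [[0,0,0],[0,0,0],4.4],
    [[0,0,0],[0,0,0],3.0],
    [[0,0,0],[0,0,0],3.0],
    [[0,0,0],[0,0,0],3.0]
  ],
  "newtons": 25
}}

```text
t: 7.1
eef_pos: [0.5068, 0.1986, 0.069]
tool_rot: [0.001, 0.006, 1.0, 0.0]
contact_force: [-0.4, -0.3, 5.9]
gripper_width: 0.47
```

Run:
```python
from go import *
show(); print('0,10mm:',W(st,0,.009)); plan([*W(st,0,.009),.074],-.7)
```

```text
t 7.1 tcp [0.5068 0.1986 0.069 ] yaw 89.33 zdir [ 0.001  0.001 -1.   ] F [-0.4 -0.3  5.9] M [-0.2   0.09 -0.05] w 0.47
0,10mm: [0.5079107  0.18739932]
turn [8.000e-02 2.000e-02 9.003e+01] shift cm [-0.12 -1.12 -0.5 ]
```

Call:
{"op": "carry_out", "data": {
  "moves": [
    [[0,0,0],[0,0,-0.7],3.0],
    [[0,0,0],[0,-0.8,-1.2],3.0],
    [[0,0,0],[-0.1,-1.8,-1.4],3.0],
    [[0,0,0],[-0.1,-2.5,-1.4],3.0],
    [[0,0,10],[-0.1,-2.5,-1.4],3.0]
  ],
  "newtons": 45
}}

```text
t: 7.72
eef_pos: [0.507, 0.1716, 0.0822]
tool_rot: [-0.0, 0.096, 0.995, -0.0]
contact_force: [-0.1, 0.5, -2.2]
gripper_width: 0.46
```

Call:
{"op": "carry_out", "data": {
  "moves": [
    [[0,0,10],[0,0,0],3.0],
    [[0,0,20],[0,0,0],3.0],
    [[0,0,30],[0,0,0],3.0],
    [[0,0,40],[0,0,0],3.0],
    [[0,0,50],[0,0,0],3.0]
  ]
}}

```text
t: 8.35
eef_pos: [0.5069, 0.1727, 0.0821]
tool_rot: [-0.0, 0.508, 0.861, -0.0]
contact_force: [0.1, 0.4, -2.4]
gripper_width: 0.463
```

Call:
{"op": "carry_out", "data": {
  "moves": [
    [[0,0,10],[0,0,0],3.0],
    [[0,0,20],[0,0,0],3.0],
    [[0,0,30],[0,0,0],3.0],
    [[0,0,30],[0,0,0],3.0],
    [[0,0,30],[0,0,0],3.0]
  ]
}}

```text
t: 8.98
eef_pos: [0.5069, 0.1731, 0.0822]
tool_rot: [-0.0, 0.71, 0.704, -0.0]
contact_force: [0.4, 0.2, -1.5]
gripper_width: 0.464
```

Run:
```python
from go import *
im=bot.read_camera('scene');
show(); plan([*W(st,0,.009),.068],-.7)
cv2.imwrite('pics/s4.png',cv2.resize(im[200:330,190:350],None,fx=4,fy=4,interpolation=cv2.INTER_CUBIC)[:,:,::-1])
```

```text
t 9.03 tcp [0.507  0.1731 0.0822] yaw -0.53 zdir [-0.  0. -1.] F [-0.4  0.6 -1.7] M [-0.05 -0.01 -0.02] w 0.463
turn [-0.01 -0.    0.17] shift cm [1.43 0.08 1.42]
```

View pics/s4.png

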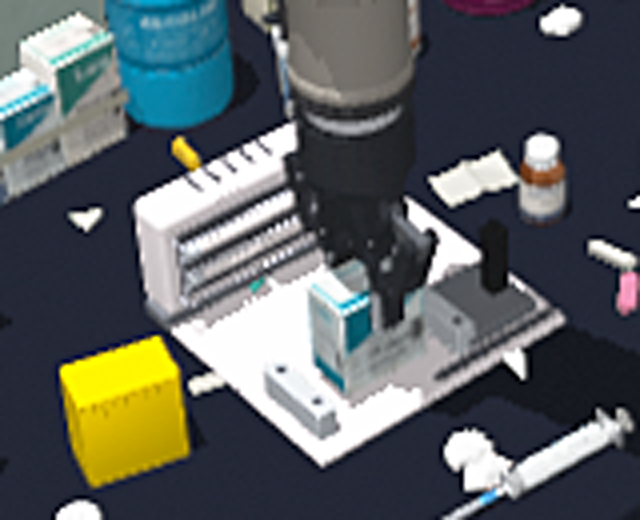

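The pack is held upright, turned with a broad side to the lamp, with the jaw open behind it. I'll lower it near the fixed jaw.

Call:
{"op": "carry_out", "data": {
  "moves": [
    [[0,0,0],[0.6,0.1,0],3.0],
    [[0,0,0],[1.2,0.1,0.5],3.0],
    [[0,0,0],[1.2,0.1,1.0],3.0],
    [[0,0,0],[1.2,0.1,1.3],3.0],
    [[0,0,0],[1.2,0.1,1.35],3.0]
  ]
}}

```text
t: 9.65
eef_pos: [0.5079, 0.1853, 0.069]
tool_rot: [-0.001, 0.711, 0.703, -0.0]
contact_force: [-3.6, -0.7, 10.1]
gripper_width: 0.465
```

Run:
```python
from go import *
show(); plan([*W(st,0,.009),.068],-.7)
```

```text
t 9.65 tcp [0.5079 0.1853 0.069 ] yaw -0.68 zdir [-0.001  0.001 -1.   ] F [-3.6 -0.7 10.1] M [-0.01  0.91  0.01] w 0.465
turn [-0.06 -0.03  0.02] shift cm [ 0.21 -0.    0.1 ]
```

Call:
{"op": "carry_out", "data": {
  "moves": [
    [[0,0,0],[0,0,-0.1],5.5],
    [[0,0,0],[0,0,-0.1],6.5],
    [[0,0,0],[0,0,-0.5],6.5],
    [[0,0,0],[0,0,-3.0],6.5],
    [[0,0,0],[0,0,-7.0],6.0]
  ]
}}

```text
t: 10.28
eef_pos: [0.5074, 0.1849, 0.1388]
tool_rot: [-0.0, 0.711, 0.703, -0.001]
contact_force: [0.2, 0.3, 0.4]
gripper_width: 0.704
```

Run:
```python
from go import *
im=bot.read_camera('scene');
show(); plan([.505,.0603,.13],89.3)
cv2.imwrite('pics/s5.png',cv2.resize(im[200:330,190:350],None,fx=4,fy=4,interpolation=cv2.INTER_CUBIC)[:,:,::-1])
```

```text
t 10.32 tcp [0.5105 0.1855 0.1439] yaw -0.74 zdir [ 0.005  0.003 -1.   ] F [1.4 0.2 2.6] M [ 0.03 -0.1  -0.04] w 0.705
turn [ 3.200e-01  9.000e-02 -9.004e+01] shift cm [-12.53  -0.4    1.36]
```

View pics/s5.png

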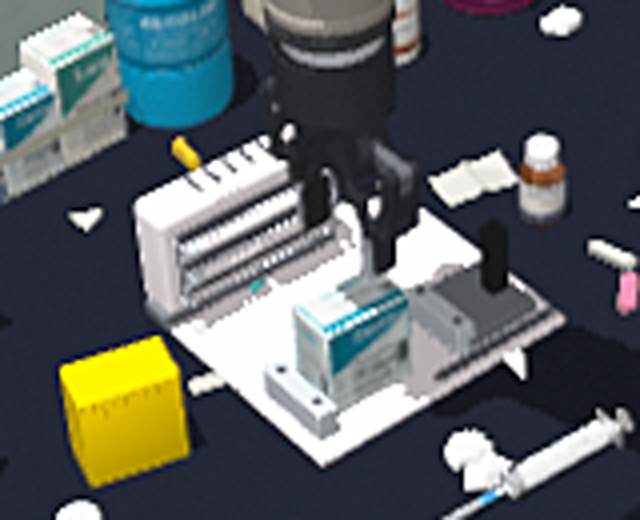

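The pack stands upright and square beside the fixed jaw, so I'll go back to the handle.

Call:
{"op": "carry_out", "data": {
  "moves": [
    [[0,0,-10],[-2.0,0,0],6.0],
    [[0,0,-20],[-5.5,-0.1,0],5.5],
    [[0,0,-30],[-9.0,-0.2,0],5.0],
    [[0,0,-40],[-11.5,-0.2,0.2],5.0],
    [[0,0,-50],[-12.5,-0.2,0.5],5.0]
  ]
}}

```text
t: 10.95
eef_pos: [0.5047, 0.0583, 0.134]
tool_rot: [0.0, 0.346, 0.938, -0.0]
contact_force: [0.0, 0.8, -0.1]
gripper_width: 0.586
```

Call:
{"op": "carry_out", "data": {
  "moves": [
    [[0,0,-10],[0,0,0.5],5.0],
    [[0,0,-20],[0,0,1.0],5.0],
    [[0,0,-30],[0,0,1.5],5.0],
    [[0,0,-40],[0,0,1.5],5.0],
    [[0,0,-40],[0,0,1.5],5.0]
  ]
}}

```text
t: 11.58
eef_pos: [0.5048, 0.0601, 0.1189]
tool_rot: [0.0, 0.007, 1.0, 0.0]
contact_force: [0.4, -0.3, -1.3]
gripper_width: 0.583
```

Run:
```python
from go import *
show(); plan([.5055,.0603,.063],89.3)
```

```text
t 11.57 tcp [0.5048 0.0601 0.1189] yaw 89.21 zdir [ 0.  0. -1.] F [ 0.4 -0.3 -1.3] M [-0.02  0.    0.03] w 0.583
turn [ 0.02  0.02 -0.09] shift cm [-0.07  0.02  5.59]
```

Call:
{"op": "carry_out", "data": {
  "moves": [
    [[0,0,0],[-0.1,0,2.5],5.0],
    [[0,0,0],[-0.1,0,4.8],5.0],
    [[0,0,0],[-0.1,0,5.6],5.0],
    [[0,0,0],[-0.1,0,5.6],1.0],
    [[0,0,0],[-0.1,0,5.6],1.0]
  ],
  "newtons": 40
}}

```text
t: 12.2
eef_pos: [0.5063, 0.0604, 0.0636]
tool_rot: [0.001, 0.006, 1.0, 0.0]
contact_force: [-1.6, 0.5, 7.9]
gripper_width: 0.176
```

Call:
{"op": "carry_out", "data": {
  "moves": [
    [[0,0,0],[0,0,0],1.0],
    [[0,0,0],[0,0.8,0],1.0],
    [[0,0,0],[0,1.8,0],1.0],
    [[0,0,0],[0,2.5,0],1.0],
    [[0,0,0],[0,3.0,0],1.0]
  ]
}}

```text
t: 12.82
eef_pos: [0.5068, 0.0904, 0.0636]
tool_rot: [0.001, 0.006, 1.0, -0.0]
contact_force: [-0.5, -3.6, 6.0]
gripper_width: 0.182
```

Call:
{"op": "carry_out", "data": {
  "moves": [
    [[0,0,0],[0,0.2,0],1.0],
    [[0,0,0],[0,0.4,0],1.0],
    [[0,0,0],[0,0.5,0],1.0],
    [[0,0,0],[0,0.6,0],1.0],
    [[0,0,0],[0,0.6,0],1.0]
  ]
}}

```text
t: 13.45
eef_pos: [0.5069, 0.0961, 0.0636]
tool_rot: [0.001, 0.006, 1.0, -0.0]
contact_force: [-1.0, -3.5, 6.3]
gripper_width: 0.181
```

Call:
{"op": "carry_out", "data": {
  "moves": [
    [[0,0,0],[0,0.1,0],1.0],
    [[0,0,0],[0,0.2,0],1.0],
    [[0,0,0],[0,0.2,0],1.0]
  ]
}}

```text
t: 13.82
eef_pos: [0.5069, 0.097, 0.0636]
tool_rot: [0.001, 0.007, 1.0, -0.001]
contact_force: [-0.1, -5.4, 7.0]
gripper_width: 0.179
```

Call:
{"op": "carry_out", "data": {
  "moves": [
    [[0,0,0],[0,0.1,0],1.0],
    [[0,0,0],[0,0.2,0],1.0],
    [[0,0,0],[0,0.2,0],1.0]
  ]
}}

```text
t: 14.2
eef_pos: [0.5069, 0.0971, 0.0636]
tool_rot: [0.001, 0.007, 1.0, -0.001]
contact_force: [-0.2, -11.7, 7.5]
gripper_width: 0.173
```

Contact is firm: the tool stopped at y 0.0971 with 12 N. I'll release, rise and check.

Call:
{"op": "carry_out", "data": {
  "moves": [
    [[0,0,0],[0,0,0],3.5],
    [[0,0,0],[0,0,0],4.5],
    [[0,0,0],[0,0,-1.0],5.0],
    [[0,0,0],[0,0,-4.0],5.0],
    [[0,0,0],[0,0,-8.0],5.0]
  ]
}}

```text
t: 14.82
eef_pos: [0.5055, 0.1007, 0.1436]
tool_rot: [-0.001, 0.006, 1.0, -0.0]
contact_force: [-0.1, 0.8, 0.1]
gripper_width: 0.587
```

Call:
{"op": "carry_out", "data": {
  "moves": [
    [[0,0,0],[0.5,-4.0,-1.0],4.0],
    [[0,0,0],[1.0,-9.5,-1.0],4.0],
    [[0,0,0],[1.3,-15.5,-1.0],4.0],
    [[0,0,-5],[1.6,-21.0,-1.0],4.0],
    [[0,0,-9.5],[1.7,-25.0,-1.0],4.0]
  ]
}}

```text
t: 15.45
eef_pos: [0.4859, -0.1517, 0.1536]
tool_rot: [0.0, -0.078, 0.997, -0.0]
contact_force: [0.7, 0.0, 0.7]
gripper_width: 0.468
```

Run:
```python
from go import *
im=bot.read_camera('top'); im2=bot.read_camera('scene')
show(); plan([.49,-.1798,.13],98.8)
a=cv2.resize(im[230:300,225:325],None,fx=5,fy=5,interpolation=cv2.INTER_CUBIC)
b=cv2.resize(im2[240:325,230:340],None,fx=5,fy=5,interpolation=cv2.INTER_CUBIC)[:350,:]
b=cv2.resize(im2[245:315,250:306],None,fx=5,fy=5,interpolation=cv2.INTER_CUBIC)
cv2.imwrite('pics/t6.png',np.hstack([a,b])[:,:,::-1])
```

```text
t 15.55 tcp [ 0.4856 -0.1545  0.1537] yaw 98.49 zdir [ 0.001 -0.002 -1.   ] F [0.8 0.2 0.7] M [-0.02  0.02  0.03] w 0.47
turn [-0.13  0.05 -0.31] shift cm [-0.06 -2.56  2.38]
```

View pics/t6.png

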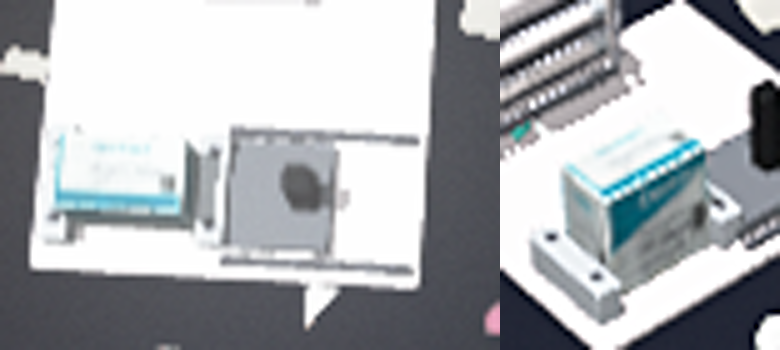

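The pack stands flat between both jaws with a broad side to the lamp, its top centre at about (249,264) in top, and the jaw is closed. I'll verify the centring numerically and go on to the dial.

Call:
{"op": "carry_out", "data": {
  "moves": [
    [[0,0,-0.2],[-0.1,-1.5,0],4.0],
    [[0,0,-0.3],[-0.1,-2.5,0.8],4.0],
    [[0,0,-0.3],[-0.1,-2.6,2.0],4.0],
    [[0,0,-0.3],[-0.1,-2.6,2.4],4.0],
    [[0,0,-0.3],[-0.1,-2.6,2.4],4.0]
  ],
  "newtons": 80
}}

```text
t: 16.18
eef_pos: [0.4908, -0.1742, 0.1281]
tool_rot: [-0.001, -0.08, 0.997, 0.0]
contact_force: [-0.1, -0.2, 0.3]
gripper_width: 0.466
```

Run:
```python
from go import *
for c in('top','scene'):
    bot.read_camera(c)
    s=bot.silhouettes('pack',c)
    for r in s[:2]: print(c,round(r['score'],2),np.round(r['location'],1))
    w=[[*W(st,x,.011+y),z] for z in(.008,.082) for x in(-.02,.02) for y in(-.034,.034)]
    m=np.zeros((480,640),np.uint8); cv2.fillConvexPoly(m,cv2.convexHull(proj(c,w).round().astype(np.int32)),1)
    r=s[0]['region']; print('iou',(r&(m>0)).sum()/(r|(m>0)).sum(),'centroid diff px',np.argwhere(r).mean(0)-np.argwhere(m).mean(0))
show(); plan([.49,-.1798,.077],98.8)
```

```text
top 0.82 [248.9 265.3]
top 0.7 [201.1 246.7]
iou 0.847723704866562 centroid diff px [ 0.71902655 -1.18820637]
scene 0.67 [275.3 285.4]
scene 0.67 [221.5 302. ]
iou 0.8133047210300429 centroid diff px [-1.97097286  1.00790288]
t 16.38 tcp [ 0.4914 -0.1748  0.129 ] yaw 99.15 zdir [ 0.  0. -1.] F [-0.7 -0.4  0.6] M [-0.04 -0.03 -0.01] w 0.469
turn [-0.    0.03  0.35] shift cm [ 0.22 -0.47  5.2 ]
```

Call:
{"op": "carry_out", "data": {
  "moves": [
    [[0,0,0.3],[0.2,-0.5,1.0],4.0],
    [[0,0,0.3],[0.2,-0.5,3.0],4.0],
    [[0,0,0.3],[0.2,-0.5,4.7],4.0],
    [[0,0,0.3],[0.2,-0.5,5.2],4.0],
    [[0,0,0.3],[0.2,-0.5,5.2],4.0]
  ]
}}

```text
t: 17.0
eef_pos: [0.4898, -0.1803, 0.0764]
tool_rot: [-0.0, -0.077, 0.997, 0.0]
contact_force: [0.1, 0.2, 0.4]
gripper_width: 0.466
```

Run:
```python
from go import *
im=bot.read_camera('scene'); show(); plan([.49,-.1798,.077],98.8)
cv2.imwrite('pics/s7.png',cv2.resize(im[185:275,320:430],None,fx=6,fy=6,interpolation=cv2.INTER_CUBIC)[:,:,::-1])
```

```text
t 17.05 tcp [ 0.4902 -0.1804  0.0769] yaw 98.82 zdir [ 0. -0. -1.] F [-0.1  0.2 -0.2] M [-0.02 -0.01 -0.02] w 0.472
turn [-0.01  0.01  0.02] shift cm [ 0.01  0.06 -0.01]
```

View pics/s7.png

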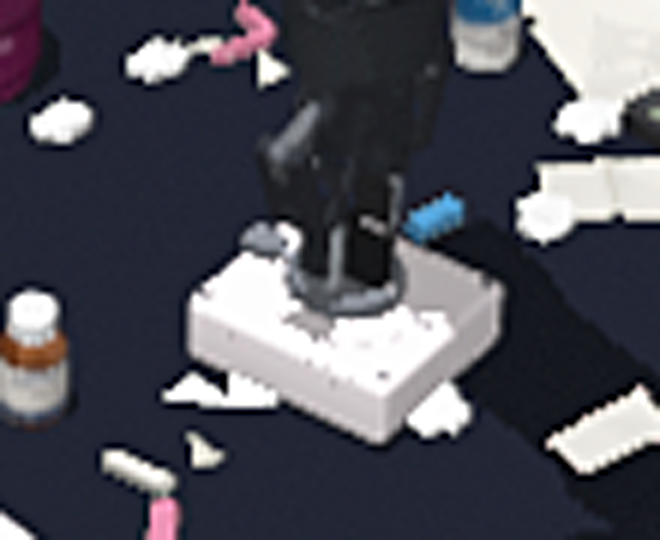

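The fingers straddle the bar over the dial. I'll close on it.

Call:
{"op": "carry_out", "data": {
  "moves": [
    [[0,0,0],[0,0,0],2.0],
    [[0,0,0],[0,0,0],0.8],
    [[0,0,0],[0,0,0],0.8],
    [[0,0,0],[0,0,0],0.8],
    [[0,0,0],[0,0,0],0.8]
  ],
  "newtons": 80
}}

```text
t: 17.68
eef_pos: [0.4905, -0.1803, 0.0775]
tool_rot: [0.001, -0.077, 0.997, -0.0]
contact_force: [-1.4, 0.8, 6.3]
gripper_width: 0.147
```

Run:
```python
from go import *
show()
```

```text
t 17.68 tcp [ 0.4905 -0.1803  0.0775] yaw 98.85 zdir [ 0.001 -0.    -1.   ] F [-1.4  0.8  6.3] M [0.18 0.33 0.07] w 0.147
```

Call:
{"op": "carry_out", "data": {
  "moves": [
    [[0,0,9],[0,0,0],0.8],
    [[0,0,18],[0,0,0],0.8],
    [[0,0,26],[0,0,0],0.8],
    [[0,0,34],[0,0,0],0.8],
    [[0,0,40],[0,0,0],0.8]
  ]
}}

```text
t: 18.3
eef_pos: [0.4903, -0.1811, 0.0775]
tool_rot: [0.001, 0.27, 0.963, -0.0]
contact_force: [-2.1, -1.6, 5.8]
gripper_width: 0.148
```

Run:
```python
from go import *
show()
```

```text
t 18.3 tcp [ 0.4903 -0.1811  0.0775] yaw 58.61 zdir [ 0.001 -0.001 -1.   ] F [-2.1 -1.6  5.8] M [-0.4   0.42  0.2 ] w 0.148
```

Call:
{"op": "carry_out", "data": {
  "moves": [
    [[0,0,8],[0,0,0],0.8],
    [[0,0,16],[0,0,0],0.8],
    [[0,0,23],[0,0,0],0.8],
    [[0,0,28],[0,0,0],0.8],
    [[0,0,30],[0,0,0],0.8]
  ]
}}

```text
t: 18.92
eef_pos: [0.4899, -0.1815, 0.0775]
tool_rot: [0.001, 0.51, 0.86, -0.0]
contact_force: [-2.9, -2.5, 7.1]
gripper_width: 0.144
```

Run:
```python
from go import *
show()
```

```text
t 18.93 tcp [ 0.4899 -0.1815  0.0775] yaw 28.71 zdir [ 0.    -0.001 -1.   ] F [-2.9 -2.5  7.1] M [-0.58  0.71  0.27] w 0.144
```

Call:
{"op": "carry_out", "data": {
  "moves": [
    [[0,0,1],[0,0,0],0.8],
    [[0,0,1],[0,0,0],0.8]
  ]
}}

```text
t: 19.18
eef_pos: [0.4898, -0.1815, 0.0775]
tool_rot: [0.001, 0.517, 0.856, -0.0]
contact_force: [-3.4, -2.3, 7.0]
gripper_width: 0.15
```

Run:
```python
from go import *
show()
```

```text
t 19.18 tcp [ 0.4898 -0.1815  0.0775] yaw 27.8 zdir [ 0.    -0.001 -1.   ] F [-3.4 -2.3  7. ] M [-0.56  0.7   0.19] w 0.15
```

The moment dropped from 0.27 to 0.19 Nm, so the third click has passed. I'll add a little margin and look.

Call:
{"op": "carry_out", "data": {
  "moves": [
    [[0,0,1],[0,0,0],0.8],
    [[0,0,1],[0,0,0],0.8],
    [[0,0,1],[0,0,0],0.8]
  ]
}}

```text
t: 19.55
eef_pos: [0.4898, -0.1815, 0.0775]
tool_rot: [0.001, 0.524, 0.852, -0.0]
contact_force: [-3.4, -1.7, 6.0]
gripper_width: 0.151
```

Run:
```python
from go import *
im=bot.read_camera('top'); show()
im2=bot.read_camera('scene'); show()
a=cv2.resize(im[225:310,220:420],None,fx=4,fy=4,interpolation=cv2.INTER_CUBIC)
b=np.hstack([cv2.resize(im2[240:310,245:345],None,fx=4,fy=4,interpolation=cv2.INTER_CUBIC),cv2.resize(im2[195:265,330:430],None,fx=4,fy=4,interpolation=cv2.INTER_CUBIC)])
cv2.imwrite('pics/f8.png',np.vstack([a,b])[:600,:,::-1])
```

```text
t 19.6 tcp [ 0.4899 -0.1815  0.0775] yaw 26.8 zdir [ 0.001 -0.001 -1.   ] F [-2.9 -2.4  6.7] M [-0.51  0.65  0.2 ] w 0.145
t 19.65 tcp [ 0.4898 -0.1815  0.0775] yaw 26.8 zdir [ 0.001 -0.001 -1.   ] F [-3.2 -2.3  7.1] M [-0.56  0.66  0.18] w 0.15
```

View pics/f8.png

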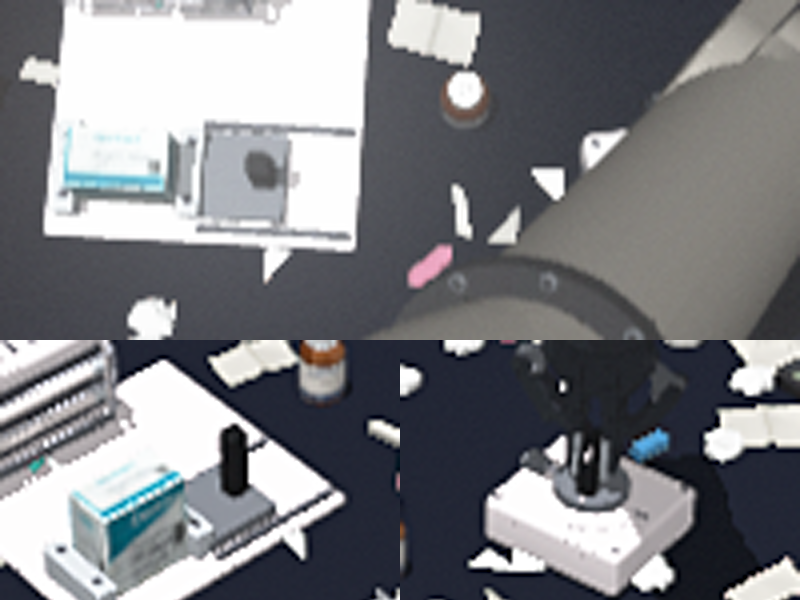

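The pack is snug between the jaws. The dial bar is turned and held with a steady moment of about 0.19 Nm, so it is past the third bump and not on the stop. The bystanders in view have not moved.

```bash
python3 -c "
from station import bot
print(bot.hand_in())"
```

```text
the job is handed in; nothing more can be done
None
```

The job is done and handed in at about 19.7 s of the 64 s allowed; hand-in gave no verdict.

- **Pack:** I slid the jaw fully open, lifted the pack and turned it a quarter turn. I set it upright with a broad side to the lamp and pushed the jaw against it until it stopped firmly at about 12 N. The jaw then stood at about 0.033, the value for the 68 mm width. In both cameras the pack appeared within 1–2 pixels (a few mm) of where it should be. That is as fine as I could measure.
- **Dial:** It is held clockwise past the third click, with the tool turned 72°. The moment fell from 0.27 to 0.19 Nm at the click and then stayed at 0.18–0.20 Nm, so the dial was holding against its spring and not on the hard stop. The pointer was hidden by the gripper and arm, so this rests on the tool angle and moment, not on seeing it.
- **Other things:** The items visible in the final pictures had not moved. Those outside the crops or behind the arm were not checked again. No check failed or disagreed.

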